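Check a robot's brake lever stops short of the bar

TASK

Check the red brake lever: with the outside of the fingers push it in towards its bar until it stops, let it spring fully out again, then push it in to its stop a second time and finish while still holding it there, so that the gap left to the bar can be seen. Push it firmly but without forcing it, only on its outer face: never grip the lever and never touch the bar or the lever's inner side. Leave the blue lever and everything else on the bench as it is.

Things in the scene. Friction and masses are not known exactly. Their poses are not given: they have to be found in the camera images.
- red_unit: Brake unit, bolted to the bench: steel base 130 x 190 x 12 mm, aluminium cheek plates 88 mm either side of centre, grip bar between; nothing on it is above 150 mm. Origin: centre of the base's underside. y runs along the bar; x is level, across the bar, from the lever's side (-x, nearer the robot) to the far side.
- red_bar: Black ribbed rubber grip bar of the brake unit, 28 mm diameter, 170 mm long, level, its axis 130 mm above the bench. Origin: middle of the bar, y along it. It is not to be touched.
- red_lever (a joint): Swing of the red lever on its upright hinge, rad: 0 = fully out (rest; the lever is yawed -0.35 from the bar), grows as it swings in (anticlockwise from above), 0.35 = at its built-in stop, parallel to the bar with 25 mm clear to the bar. A spring takes 4 N at the blade's middle to start, 9 N at the stop, and returns it when released.
- red_hinge (a point): Hinge axis of the red lever, 130 mm above the bench; the lever runs from here in its own -y direction to a free end 125 mm away.
- red_blade: Red blade of the brake lever, upright plate 90 long, 28 high, 8 mm thick, 116 to 144 mm above the bench, free space below and in front. Origin: middle of its OUTER face (to be pressed), 80 mm along the lever from the hinge and 6 mm off the hinge line. x: level, square into the face towards the bar (the way to press); y: along the lever to the hinge; z up.
- red_liner: Black liner strip, 82 x 22 mm, on the red lever's inner (bar-facing) side; it is not to be touched. Origin on the hinge axis.
- blue_unit: Drive unit, bolted to the bench: steel base 130 x 190 x 12 mm, aluminium cheek plates 88 mm either side of centre, grip bar between; nothing on it is above 150 mm. Origin: centre of the base's underside. y runs along the bar; x is level, across the bar, from the lever's side (-x, nearer the robot) to the far side. Has a blue lever; may be left or right.
- blue_lever (a joint): Swing of the blue drive lever, rad, 0 = out (rest), 0.35 = in. To be left alone.
- driver: Black electric screwdriver lying on the bench, 36 mm thick, 180 mm long along its x. Origin under the middle. Bystander.
- battery: Black and blue battery pack, 100 x 65 x 52 mm. Origin under its centre. Bystander.
- bracket: White printed angle bracket, 60 x 45 x 56 mm. Origin under its centre. Bystander.
- wheel: Small rubber-tyred wheel lying flat, 84 mm across, 33 mm high. Origin under its centre. Bystander.
- bit_jar: Clear jar with orange cap, 56 mm across, 70 mm high. Origin under its centre. Bystander.
- wrench: Steel wrench lying flat, along its x. Bystander.
- parts_tray: Yellow open parts tray, 150 x 110 x 35 mm. Origin under its centre. Bystander.
- spray_can: Green spray can, 52 mm across, 160 mm high. Origin under its centre. Bystander.

How it is judged:
By the outcome, as a careful person would: the job done as asked, in the order asked, and still so for the second after the job is handed in, while the arm keeps its last pose, push and grip.
It also fails if it takes over 48 s, if anything falls off the work surface, if the arm or the gripper's body presses on something with over 40 N, if the wrist force passes 120 N, or if a joint passes its speed limit or range.

ROBOT

A 6-joint arm with a two-finger parallel gripper is mounted at the origin on the work surface. World frame = base frame: x ahead of the robot, y to its left, z up, the work surface at z = 0. Lengths are in m, angles in degrees, forces in N, time in s.
With the tool pointing down it reaches from about 0.375 to 0.9 m from the base axis. Payload 3.1 kg.
Tool frame: the origin (TCP) lies at the very end of the fingers, on their centre line; the grasp point (between the pads) lies 19 mm behind it; z points along the fingers, y is the line along which they close (so a half turn about z gives the same grasp; the last joint's range is limited). The gripper opens to 87 mm and grips with 3 to 60 N. Pads are 19 mm wide; open, the fingers measure 117 mm over their backs; the gripper's body (75 mm by 190 mm) begins 51 mm behind the grasp point.
Start: joints at [58.184, 30.224, 82.088, -0, 67.689, -10.227], TCP at [0.23, 0.581, 0.223] pointing down, gripper open.
Joint ranges: [-176.69, 176.69], [-43.24, 126.21], [12.49, 139.97], [-82, 262], [0, 151.66], [-163.58, 163.58]. Speed limits (degrees/s): [159.86, 159.86, 180, 180, 180, 180].

INTERFACE

Orientations are given as a 3x3 rotation matrix whose columns are the frame's x, y, z axes.
In Python, from rig import bot gives the robot as it stands.
- The arm moves only by the tool move_arm, never from a script. Its argument "increments" is a list of rows, each an object with "xyz": the shift along the tool's x, y, z in mm, a list of three; "roll": the turn about the tool's z in rad; "grip": the opening in per cent of the stroke, from 0 (shut) to 100 (fully open). A call has 1 to 5 rows; each row shifts and turns the commanded pose from where the row before left it, along the tool's axes as they then stand; what a row does not reach is not made up. A row lasts 1/12 s, in which the tool goes at most 41.7 mm and 7.16 degrees, less where a joint would pass 70% of its speed; a pose out of reach is approached as far as the arm can. A call is refused whole if a number of a shift passes 41.7 or a number of a turn 0.125, either way. A call with a gripper value outside its range is refused whole. The fingers move at their own pace and stop on an object; the grip force is fixed at half the most. Time passes only in rows, so rows that do not move let the fingers close. It gives the time, the measured TCP pose, the force, the opening and the grip force at its end, in the units of the state.
- bot.read_state(): the state, without advancing time (a new reading comes with each control period).
- bot.capture(name): name is "scene" or "top" or "wrist"; returns (picture, depth): 480x640x3 uint8, red, green, blue; 480x640 float32, m along the optical axis (not along the pixel's ray), 0 where there is no reading.
- bot.camera_model(name): a dict with "intrinsics" (3x3 intrinsics, pixels), "rvec" (rotation vector, rad) and "tvec" (3), from world to camera coordinates, as OpenCV has them; the wrist camera has in their place "tool_from_camera" (4x4, takes a point from camera to tool coordinates, whose origin is the TCP and whose axes are the flange's). Camera axes: x right, y down, z forward; pixel columns grow to the right and rows downward; lengths in m; the calibration is good to about 2 mm. A picture is of the moment at which its call begins: read the wrist's pose just before it. camera_model takes no time and is no camera call.
- bot.hand_in(): hands the job in; it is judged then, once.
Trained networks look in the newest picture that a camera, given by its name, has taken for a name from the list of things; names that differ only in an ending like _2 or _b are one class to them, and where a whole thing is asked for, a point or a joint stands for the part that bears it (a point fixed in the world has none). Each returns a list of dicts, best first, with "conf" (0 to 1); they miss things now and then, are a little off and sometimes report something else, mostly with a low value. They report only what shows in the picture. A call takes as long as a camera call.
- bot.spot_in(label, camera): "at" ([x, y, z] in m, in the coordinates of the camera as it stood for that picture, good to about 4 mm: the middle of the surface that is visible of it).
- bot.trace(label, camera): "mask" (480x640 bool, what is visible of it).
The state is a dict: "time_s": time; "joint_positions": joint angles; "qvel": joint speeds; "tau": joint torques, N m; "position": TCP position; "tcp_rot": TCP orientation; "force": force on the tool from outside, world axes, zero at the start; "moment": the same for the moment, N m; "opening": opening from 0.0 (shut) to 1.0 (fully open); "grasp_force": force on a finger pad.
Only numpy, scipy, OpenCV 4.12 (cv2) and the standard library are available. Lean on these libraries where they do the work, as an engineer would, in place of code of your own. Each camera call takes 0.05 s, during which the arm holds its last target. There are 200 camera calls.

## Working session

There is one attempt and no reset: what is moved stays moved. The work goes in short steps, Python scripts to look and compute and a tool call to move; the robot and the scene stay as the last step left them, time stands still between calls to the robot, and variables do not carry over. Pictures are saved under pics/ and viewed, at most 10 in all, crops included, and the job is handed in when it is done.

Besides the shell and the picture viewer there is one more tool, called after "Emit:" in YAML: its name, and indented under it one key for each argument. move_arm: Moves the arm, as the interface text tells. Its arguments: {"type":"object","properties":{"increments":{"type":"array"}},"required":["increments"]}

```bash
mkdir -p pics
cat > h.py <<'E'
import numpy as np, cv2
from rig import bot
def w2c(cam):
    m=bot.camera_model(cam); R=cv2.Rodrigues(np.array(m['rvec'],float))[0]; return np.array(m['intrinsics']),R,np.array(m['tvec'],float).ravel()
def toworld(cam,p):
    K,R,t=w2c(cam); return (np.asarray(p)-t)@R
def cloud(cam,depth,mask):
    K,R,t=w2c(cam); v,u=np.nonzero(mask&(depth>0)); z=depth[v,u]
    return toworld(cam,np.c_[(u-K[0,2])/K[0,0]*z,(v-K[1,2])/K[1,1]*z,z])
E
python3 - <<'E'
from h import *
ims=[]
for c in('scene','top'):
    im,d=bot.capture(c); ims.append(im)
    for l in('red_lever','red_blade','red_bar','blue_lever','red_unit','spray_can'):
        print(c,l,[(round(r['conf'],2),toworld(c,r['at']).round(3)) for r in bot.spot_in(l,c)[:2]])
    for r in bot.trace('red_blade',c)[:1]:
        P=cloud(c,d,r['mask']); print(c,len(P),P.min(0).round(3),P.max(0).round(3))
        np.save('blade_'+c,P)
    cv2.imwrite(f'pics/{c}.png',im[:,:,::-1])
s=bot.read_state(); print(s['time_s'],s['tcp_rot'],s['force'])
E
```

```text
scene red_lever [(0.61, array([0.617, 0.202, 0.138])), (0.34, array([0.622, 0.212, 0.049]))]
scene red_blade [(0.73, array([ 0.362, -0.314,  0.005])), (0.17, array([ 0.685, -0.002,  0.01 ]))]
scene red_bar [(0.56, array([0.622, 0.201, 0.139]))]
scene blue_lever [(0.71, array([ 0.528, -0.144,  0.135]))]
scene red_unit [(0.96, array([0.626, 0.212, 0.05 ]))]
scene spray_can [(0.87, array([ 0.777, -0.023,  0.117]))]
top red_lever [(0.8, array([0.554, 0.226, 0.144]))]
top red_blade [(0.73, array([0.54 , 0.2  , 0.146]))]
top red_bar [(0.82, array([0.617, 0.201, 0.142]))]
top blue_lever [(0.78, array([ 0.526, -0.138,  0.14 ])), (0.75, array([ 0.357, -0.319,  0.007]))]
top red_unit [(0.62, array([0.612, 0.207, 0.017]))]
top spray_can []
top 116 [0.526 0.162 0.122] [0.562 0.238 0.152]
0.8 [[-9.29862912e-01  3.67906188e-01  4.32579469e-05]
 [ 3.67906190e-01  9.29862911e-01  5.10056945e-05]
 [-2.14586498e-05  6.33431700e-05 -9.99999998e-01]] [-0.3650675  -0.48766419  0.44752286]
```

View pics/top.png

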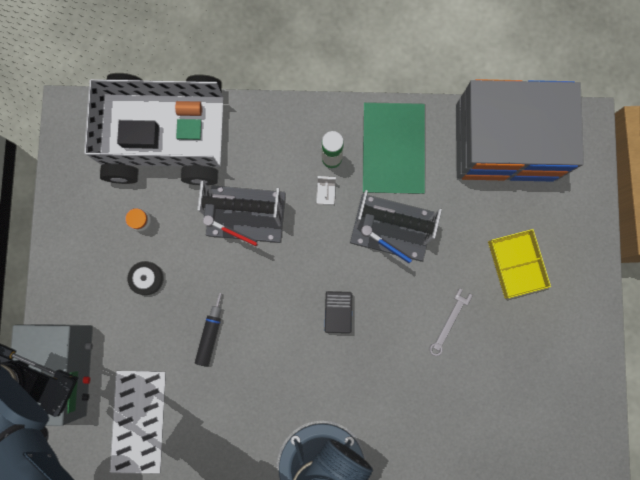

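View pics/scene.png

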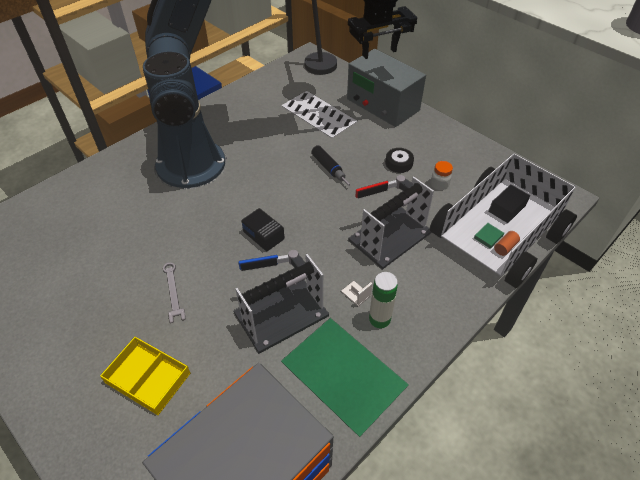

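Top view: the red unit is the left one, with its bar at about (205–275, 205) px. The hinge is at about (208, 220), and the red blade runs from (222, 229) to (256, 244). In the scene view the red lever's near side is clear. Next I'll fit the geometry.

```bash
cat >> h.py <<'E'
def line(P):  # centroid, yaw of its long direction (taken as +y), ends
    vx,vy,x,y=cv2.fitLine(P[:,:2].astype(np.float32),cv2.DIST_HUBER,0,1e-4,1e-4).ravel()
    s=1 if vy>0 else -1; d=np.array([vx,vy])*s; c=np.array([x,y]); t=(P[:,:2]-c)@d
    return c,d,np.percentile(t,[1,99])
E
python3 - <<'E'
from h import *
for c in('top','scene'):
    im,d=bot.capture(c)
    for l in('red_bar','red_blade','red_lever','red_unit'):
        r=bot.trace(l,c)
        if not r: continue
        P=cloud(c,d,r[0]['mask']); 
        if l!='red_unit': P=P[P[:,2]>.12]
        if len(P)<10: continue
        cc,dd,t=line(P); yaw=np.arctan2(-dd[0],dd[1])
        print(c,l,round(r[0]['conf'],2),len(P),cc.round(4),'yaw',yaw.round(3),t.round(3),np.median(P[:,2]).round(3))
    hsv=cv2.cvtColor(im,cv2.COLOR_RGB2HSV)
    m=((hsv[...,0]<6)|(hsv[...,0]>174))&(hsv[...,1]>150)&(hsv[...,2]>80)
    P=cloud(c,d,m); P=P[(np.abs(P[:,0]-.55)<.08)&(np.abs(P[:,1]-.2)<.1)&(P[:,2]>.1)]
    cc,dd,t=line(P); print(c,'redpix',len(P),cc.round(4),'yaw',np.arctan2(-dd[0],dd[1]).round(3),t.round(3),P[:,2].min().round(3),P[:,2].max().round(3))
print(bot.camera_model('wrist'))
E
```

```text
top red_bar 0.81 816 [0.6161 0.2012] yaw -0.082 [-0.079  0.087] 0.142
top red_blade 0.69 131 [0.5426 0.2012] yaw -0.426 [-0.044  0.041] 0.143
top red_lever 0.89 314 [0.5557 0.2248] yaw -0.428 [-0.069  0.061] 0.142
top red_unit 0.83 4180 [0.6087 0.2126] yaw -0.072 [-0.101  0.082] 0.016
top redpix 125 [0.5423 0.2006] yaw -0.412 [-0.041  0.041] 0.123 0.15
scene red_bar 0.65 592 [0.6208 0.187 ] yaw -0.062 [-0.061  0.103] 0.141
scene red_blade 0.68 416 [0.5599 0.23  ] yaw -0.396 [-0.076  0.056] 0.137
scene red_lever 0.91 380 [0.5457 0.195 ] yaw -0.409 [-0.039  0.091] 0.137
scene red_unit 0.65 4752 [0.6295 0.2249] yaw -0.057 [-0.114  0.087] 0.044
scene redpix 95 [0.5417 0.1977] yaw -0.406 [-0.04   0.045] 0.119 0.147
{'intrinsics': array([[346.42737064,   0.        , 318.67899901],
       [  0.        , 346.42737064, 240.28693428],
       [  0.        ,   0.        ,   1.        ]]), 'tool_from_camera': array([[ 1.38883370e-03, -9.62156284e-01, -2.72494692e-01,
         7.36453633e-02],
       [ 9.99998395e-01,  1.02791236e-03,  1.46725477e-03,
         2.81559602e-04],
       [-1.13162774e-03, -2.72496292e-01,  9.62156167e-01,
        -1.62209301e-01],
       [ 0.00000000e+00,  0.00000000e+00,  0.00000000e+00,
         1.00000000e+00]])}
```

Emit:
move_arm:
  increments:
    - {"xyz":[0,0,0],"roll":0.12,"grip":0}
    - {"xyz":[0,0,0],"roll":0.12,"grip":0}
    - {"xyz":[0,0,0],"roll":0.12,"grip":0}
    - {"xyz":[0,0,0],"roll":0.12,"grip":0}
    - {"xyz":[0,0,0],"roll":0.12,"grip":0}

```text
time_s: 1.72
position: [0.2299, 0.5811, 0.2225]
tcp_rot: [[-0.555, 0.832, -0.0], [0.832, 0.555, -0.0], [-0.0, -0.0, -1.0]]
force: [-0.2, 1.5, -0.7]
opening: 0.705
grasp_force: 0.0
```

Emit:
move_arm:
  increments:
    - {"xyz":[0,0,0],"roll":0.125,"grip":0}
    - {"xyz":[0,0,0],"roll":0.125,"grip":0}
    - {"xyz":[0,0,0],"roll":0.125,"grip":0}
    - {"xyz":[0,0,0],"roll":0.125,"grip":0}
    - {"xyz":[0,0,0],"roll":0.125,"grip":0}

```text
time_s: 2.13
position: [0.2299, 0.5811, 0.2225]
tcp_rot: [[0.037, 0.999, -0.0], [0.999, -0.037, -0.0], [-0.0, -0.0, -1.0]]
force: [0.1, 0.2, -0.0]
opening: 0.325
grasp_force: 0.0
```

Emit:
move_arm:
  increments:
    - {"xyz":[0,0,0],"roll":0.125,"grip":0}
    - {"xyz":[0,0,0],"roll":0.125,"grip":0}
    - {"xyz":[0,0,0],"roll":0.125,"grip":0}
    - {"xyz":[-18,31,0],"roll":0,"grip":0}
    - {"xyz":[-18,31,0],"roll":0,"grip":0}

```text
time_s: 2.55
position: [0.2722, 0.5241, 0.2225]
tcp_rot: [[0.392, 0.92, 0.001], [0.92, -0.392, 0.001], [0.001, 0.0, -1.0]]
force: [0.6, -0.2, -0.3]
opening: 0.022
grasp_force: 0.0
```

Emit:
move_arm:
  increments:
    - {"xyz":[-18,31,0],"roll":0,"grip":0}
    - {"xyz":[-18,31,0],"roll":0,"grip":0}
    - {"xyz":[-18,31,0],"roll":0,"grip":0}
    - {"xyz":[-18,31,0],"roll":0,"grip":0}
    - {"xyz":[-18,31,0],"roll":0,"grip":0}

```text
time_s: 2.97
position: [0.3803, 0.3783, 0.2227]
tcp_rot: [[0.395, 0.919, 0.0], [0.919, -0.395, 0.0], [0.0, 0.0, -1.0]]
force: [0.8, 0.8, 0.0]
opening: 0.006
grasp_force: 0.0
```

Emit:
move_arm:
  increments:
    - {"xyz":[-18,31,0],"roll":0,"grip":0}
    - {"xyz":[-18,31,0],"roll":0,"grip":0}
    - {"xyz":[-18,31,0],"roll":0,"grip":0}
    - {"xyz":[-18,31,0],"roll":0,"grip":0}
    - {"xyz":[0,0,0],"roll":0,"grip":0}

```text
time_s: 3.38
position: [0.4697, 0.2601, 0.2229]
tcp_rot: [[0.4, 0.916, 0.004], [0.916, -0.4, -0.002], [0.0, 0.005, -1.0]]
force: [0.4, 0.4, 0.6]
opening: 0.003
grasp_force: 0.0
```

```bash
cat >> h.py <<'E'
def wcloud(depth,mask,s):
    m=bot.camera_model('wrist'); K=m['intrinsics']; T=m['tool_from_camera']
    v,u=np.nonzero(mask&(depth>0)); z=depth[v,u]
    p=np.c_[(u-K[0,2])/K[0,0]*z,(v-K[1,2])/K[1,1]*z,z]@T[:3,:3].T+T[:3,3]
    return p@np.array(s['tcp_rot']).T+np.array(s['position'])
def redmask(im):
    hsv=cv2.cvtColor(im,cv2.COLOR_RGB2HSV)
    return ((hsv[...,0]<6)|(hsv[...,0]>174))&(hsv[...,1]>150)&(hsv[...,2]>60)
E
cat > look.py <<'E'
import sys
from h import *
s=bot.read_state(); im,d=bot.capture('wrist')
print(s['time_s'],np.round(s['position'],4),np.round(s['force'],1))
P=wcloud(d,redmask(im),s); P=P[(np.abs(P[:,2]-.13)<.025)]
if len(P)>30:
    T=P[P[:,2]>.139]
    for n,Q in(('all',P),('top',T)):
        c,dd,t=line(Q); print(n,len(Q),c.round(4),'yaw',np.arctan2(-dd[0],dd[1]).round(3),t.round(3),(c+dd*t.mean()).round(4),np.percentile(Q[:,2],[2,98]).round(3))
cv2.imwrite(f'pics/{sys.argv[1]}.png',im[:,:,::-1])
E
python3 look.py w1
```

```text
3.3833 [0.4697 0.2601 0.2229] [0.4 0.4 0.6]
all 1286 [0.5532 0.2302] yaw -0.459 [-0.038  0.015] [0.5479 0.2197] [0.121 0.145]
top 730 [0.5513 0.2237] yaw -0.417 [-0.026  0.021] [0.5504 0.2217] [0.139 0.145]
```

View pics/w1.png

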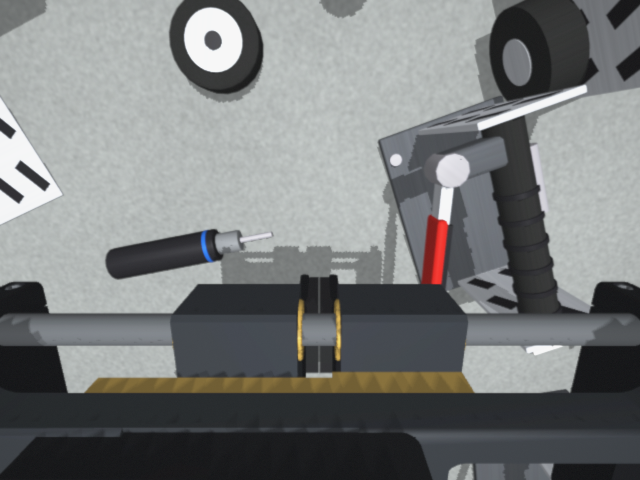

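The wrist view shows the hinge boss at (452, 170), the red blade at (437, 215–285), and the bar at (525, 120–310). The closed fingers are at (300–340, 275–375), between dark blocks at (175–465, 285–370). I'll check the depth of those blocks so that only the fingers touch the lever.

Run:
```python
from h import *
im,d=bot.capture('wrist'); m=bot.camera_model('wrist'); K=m['intrinsics']; T=m['tool_from_camera']
for u,v in[(303,285),(303,300),(303,330),(318,280),(318,340),(335,330),(338,300),(338,285),(240,295),(240,330),(240,360),(450,330),(190,290),(100,330),(560,330),(20,300),(620,300),(240,410),(350,385)]:
    z=d[v,u]; p=T@np.array([(u-K[0,2])/K[0,0]*z,(v-K[1,2])/K[1,1]*z,z,1]); print((u,v),round(float(z),3),(p[:3]*1000).round(0))
```

```text
(303, 285) 0.161 [ 11.  -6. -13.]
(303, 300) 0.146 [ 11.  -6. -28.]
(303, 330) 0.084 [ 31.  -3. -87.]
(318, 280) 0.171 [10.  1. -3.]
(318, 340) 0.084 [ 29.   1. -88.]
(335, 330) 0.085 [ 31.   5. -86.]
(338, 300) 0.087 [ 37.   6. -83.]
(338, 285) 0.093 [ 38.   6. -76.]
(240, 295) 0.087 [ 38. -19. -82.]
(240, 330) 0.076 [ 35. -16. -94.]
(240, 360) 0.079 [ 27. -17. -94.]
(450, 330) 0.076 [ 35.  30. -94.]
(190, 290) 0.416 [ -96. -153.  222.]
(100, 330) 0.085 [ 31. -53. -86.]
(560, 330) 0.083 [ 32.  59. -88.]
(20, 300) 0.091 [ 35. -78. -79.]
(620, 300) 0.091 [ 35.  80. -79.]
(240, 410) 0.065 [  26.  -14. -108.]
(350, 385) 0.075 [ 24.   8. -98.]
```

Emit:
move_arm:
  increments:
    - {"xyz":[-13,25,10],"roll":0,"grip":0}
    - {"xyz":[-13,25,20],"roll":0,"grip":0}
    - {"xyz":[0,0,40],"roll":0,"grip":0}
    - {"xyz":[0,0,41],"roll":0,"grip":0}
    - {"xyz":[0,0,0],"roll":0,"grip":0}

```text
time_s: 3.9
position: [0.4941, 0.2203, 0.1039]
tcp_rot: [[0.394, 0.919, -0.018], [0.919, -0.394, -0.004], [-0.01, -0.015, -1.0]]
force: [-0.9, 0.5, -1.3]
opening: 0.002
grasp_force: 0.0
```

```bash
python3 look.py w2
python3 - <<'E'
from h import *
im,d=bot.capture('scene'); cv2.imwrite('pics/s2.png',cv2.resize(im[130:290,290:500,::-1],None,fx=3.5,fy=3.5,interpolation=cv2.INTER_CUBIC))
E
```

```text
3.9 [0.4941 0.2203 0.1039] [-0.9  0.5 -1.3]
all 2811 [0.5563 0.2378] yaw -0.453 [-0.023  0.007] [0.5526 0.2302] [0.121 0.145]
top 1726 [0.5551 0.2308] yaw -0.374 [-0.016  0.013] [0.5546 0.2294] [0.139 0.145]
```

View pics/s2.png

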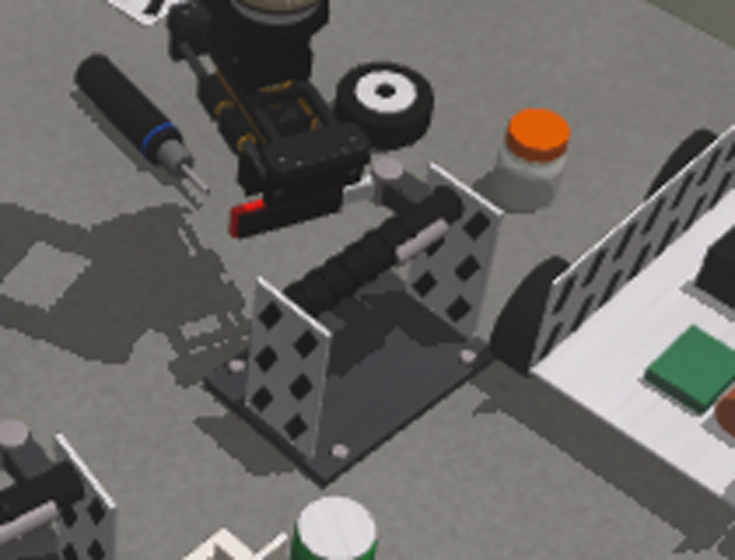

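View pics/w2.png

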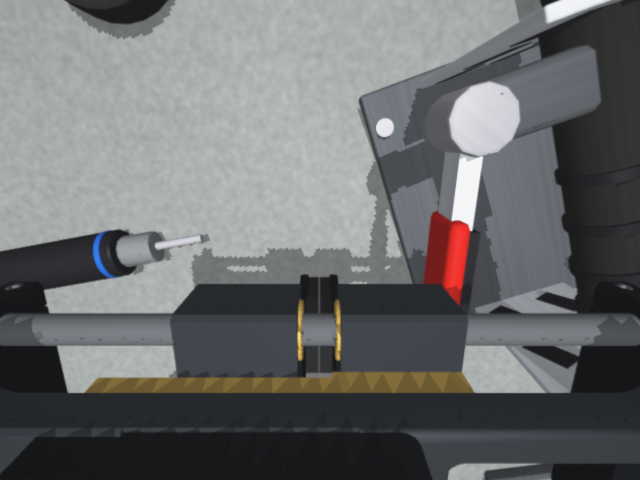

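The fingers are beside the blade and the body is well above the unit. I'll let the arm settle, then approach.

Emit:
move_arm:
  increments:
    - {"xyz":[0,0,0],"roll":0,"grip":0}
    - {"xyz":[0,0,0],"roll":0,"grip":0}
    - {"xyz":[0,0,0],"roll":0,"grip":0}

```text
time_s: 4.25
position: [0.5022, 0.2219, 0.1145]
tcp_rot: [[0.394, 0.919, 0.006], [0.919, -0.394, 0.001], [0.003, 0.005, -1.0]]
force: [-0.8, -0.4, 0.5]
opening: 0.005
grasp_force: 0.0
```

Emit:
move_arm:
  increments:
    - {"xyz":[0,5,0],"roll":0,"grip":0}
    - {"xyz":[0,5,0],"roll":0,"grip":0}
    - {"xyz":[0,3,0],"roll":0,"grip":0}
    - {"xyz":[0,0,0],"roll":0,"grip":0}

```text
time_s: 4.58
position: [0.5142, 0.2155, 0.1122]
tcp_rot: [[0.396, 0.918, 0.002], [0.918, -0.396, 0.0], [0.001, 0.002, -1.0]]
force: [0.3, 0.8, 0.4]
opening: 0.003
grasp_force: 0.0
```

Emit:
move_arm:
  increments:
    - {"xyz":[0,4,0],"roll":0,"grip":0}
    - {"xyz":[0,4,0],"roll":0,"grip":0}
    - {"xyz":[0,2,0],"roll":0,"grip":0}
    - {"xyz":[0,0,0],"roll":0,"grip":0}

```text
time_s: 4.92
position: [0.5226, 0.2116, 0.1114]
tcp_rot: [[0.395, 0.918, 0.0], [0.918, -0.395, 0.0], [0.0, 0.0, -1.0]]
force: [0.5, 0.3, 0.3]
opening: 0.004
grasp_force: 0.0
```

Emit:
move_arm:
  increments:
    - {"xyz":[0,2,0],"roll":0,"grip":0}
    - {"xyz":[0,2,0],"roll":0,"grip":0}
    - {"xyz":[0,0,0],"roll":0,"grip":0}

```text
time_s: 5.17
position: [0.5259, 0.2102, 0.1115]
tcp_rot: [[0.395, 0.919, 0.0], [0.919, -0.395, -0.0], [0.0, 0.0, -1.0]]
force: [-0.8, 0.2, 0.8]
opening: 0.006
grasp_force: 0.0
```

Emit:
move_arm:
  increments:
    - {"xyz":[0,2,0],"roll":0,"grip":0}
    - {"xyz":[0,2,0],"roll":0,"grip":0}
    - {"xyz":[0,0,0],"roll":0,"grip":0}

```text
time_s: 5.42
position: [0.5281, 0.209, 0.1113]
tcp_rot: [[0.395, 0.919, -0.003], [0.919, -0.395, 0.001], [-0.001, -0.003, -1.0]]
force: [-3.9, 2.5, 2.3]
opening: 0.004
grasp_force: 1.8
```

Emit:
move_arm:
  increments:
    - {"xyz":[0,2,0],"roll":0,"grip":0}
    - {"xyz":[0,0,0],"roll":0,"grip":0}
    - {"xyz":[0,0,0],"roll":0,"grip":0}

```text
time_s: 5.67
position: [0.5299, 0.208, 0.1114]
tcp_rot: [[0.395, 0.919, -0.002], [0.919, -0.395, 0.0], [-0.001, -0.002, -1.0]]
force: [-3.5, 1.8, 2.3]
opening: 0.003
grasp_force: 2.3
```

Contact made at about 4.5 N, which matches the spring. Now I'll swing it in along the lever's arc.

Emit:
move_arm:
  increments:
    - {"xyz":[-0.7,2.7,0],"roll":-0.035,"grip":0}
    - {"xyz":[-0.7,2.7,0],"roll":-0.035,"grip":0}
    - {"xyz":[-0.7,2.7,0],"roll":-0.035,"grip":0}
    - {"xyz":[-0.7,2.7,0],"roll":-0.035,"grip":0}
    - {"xyz":[0,0,0],"roll":0,"grip":0}

```text
time_s: 6.08
position: [0.5392, 0.2022, 0.1113]
tcp_rot: [[0.262, 0.965, -0.002], [0.965, -0.262, 0.001], [0.001, -0.003, -1.0]]
force: [-5.0, 4.4, 1.3]
opening: 0.005
grasp_force: 3.0
```

Emit:
move_arm:
  increments:
    - {"xyz":[-0.7,2.7,0],"roll":-0.035,"grip":0}
    - {"xyz":[-0.7,2.7,0],"roll":-0.035,"grip":0}
    - {"xyz":[-0.7,2.7,0],"roll":-0.035,"grip":0}
    - {"xyz":[0,0,0],"roll":0,"grip":0}
    - {"xyz":[0,0,0],"roll":0,"grip":0}

```text
time_s: 6.5
position: [0.5456, 0.1989, 0.1113]
tcp_rot: [[0.161, 0.987, -0.004], [0.987, -0.161, 0.002], [0.001, -0.004, -1.0]]
force: [-5.4, 6.1, 1.8]
opening: 0.006
grasp_force: 3.6
```

```bash
python3 look.py w3
python3 - <<'E'
from h import *
im,d=bot.capture('top')
P=cloud('top',d,redmask(im)); P=P[(np.abs(P[:,0]-.56)<.08)&(np.abs(P[:,1]-.2)<.1)&(P[:,2]>.1)]
print(len(P), P.min(0),P.max(0)); c,dd,t=line(P); print(c,np.arctan2(-dd[0],dd[1]),t)
E
```

```text
6.5 [0.5456 0.1989 0.1113] [-5.4  6.1  1.8]
all 1440 [0.5663 0.2269] yaw -0.195 [-0.014  0.013] [0.5662 0.2264] [0.125 0.145]
top 1212 [0.5673 0.2282] yaw -0.172 [-0.012  0.012] [0.5672 0.228 ] [0.14  0.145]
22 [0.55053304 0.15245766 0.13390502] [0.55879458 0.1641223  0.14748637]
[0.5544603  0.15777723] -0.17524095 [-0.00576126  0.00583843]
```

Emit:
move_arm:
  increments:
    - {"xyz":[0.3,2.4,0],"roll":-0.03,"grip":0}
    - {"xyz":[0.3,2.4,0],"roll":-0.03,"grip":0}
    - {"xyz":[0,0,0],"roll":0,"grip":0}
    - {"xyz":[0,0,0],"roll":0,"grip":0}

```text
time_s: 6.93
position: [0.5494, 0.1975, 0.1113]
tcp_rot: [[0.101, 0.995, -0.006], [0.995, -0.101, -0.001], [-0.001, -0.006, -1.0]]
force: [-8.4, 0.9, 4.8]
opening: 0.006
grasp_force: 4.2
```

Emit:
move_arm:
  increments:
    - {"xyz":[0,1.5,0],"roll":-0.015,"grip":0}
    - {"xyz":[0,0,0],"roll":0,"grip":0}
    - {"xyz":[0,0,0],"roll":0,"grip":0}

```text
time_s: 7.18
position: [0.5505, 0.1971, 0.1113]
tcp_rot: [[0.086, 0.996, -0.007], [0.996, -0.086, -0.001], [-0.002, -0.007, -1.0]]
force: [-7.3, 1.0, 5.0]
opening: 0.005
grasp_force: 4.4
```

Emit:
move_arm:
  increments:
    - {"xyz":[0,1.5,0],"roll":-0.015,"grip":0}
    - {"xyz":[0,0,0],"roll":0,"grip":0}
    - {"xyz":[0,0,0],"roll":0,"grip":0}

```text
time_s: 7.43
position: [0.5518, 0.1967, 0.1113]
tcp_rot: [[0.071, 0.997, -0.008], [0.997, -0.071, -0.002], [-0.002, -0.007, -1.0]]
force: [-8.8, 0.6, 5.2]
opening: 0.004
grasp_force: 4.6
```

Emit:
move_arm:
  increments:
    - {"xyz":[0,1.5,0],"roll":0,"grip":0}
    - {"xyz":[0,0,0],"roll":0,"grip":0}
    - {"xyz":[0,0,0],"roll":0,"grip":0}

```text
time_s: 7.68
position: [0.553, 0.1965, 0.1113]
tcp_rot: [[0.071, 0.997, -0.008], [0.998, -0.071, -0.002], [-0.002, -0.008, -1.0]]
force: [-8.5, 0.0, 6.0]
opening: 0.006
grasp_force: 4.9
```

Emit:
move_arm:
  increments:
    - {"xyz":[0,1.5,0],"roll":0,"grip":0}
    - {"xyz":[0,0,0],"roll":0,"grip":0}
    - {"xyz":[0,0,0],"roll":0,"grip":0}

```text
time_s: 7.93
position: [0.5534, 0.1964, 0.1112]
tcp_rot: [[0.07, 0.997, -0.01], [0.998, -0.07, -0.002], [-0.003, -0.01, -1.0]]
force: [-10.1, -0.1, 7.0]
opening: 0.002
grasp_force: 5.9
```

Emit:
move_arm:
  increments:
    - {"xyz":[0,1.5,0],"roll":0,"grip":0}
    - {"xyz":[0,0,0],"roll":0,"grip":0}
    - {"xyz":[0,0,0],"roll":0,"grip":0}

```text
time_s: 8.18
position: [0.5534, 0.1964, 0.1112]
tcp_rot: [[0.07, 0.997, -0.013], [0.998, -0.07, -0.002], [-0.003, -0.013, -1.0]]
force: [-14.1, 0.7, 9.0]
opening: 0.007
grasp_force: 7.4
```

It stopped: no movement for the last 1.5 mm, and the force rose to 14 N. Quick visual check.

```bash
python3 look.py w4
python3 - <<'E'
from h import *
s=bot.read_state(); im,d=bot.capture('wrist'); r=bot.trace('red_bar','wrist')
if r:
    P=wcloud(d,r[0]['mask'],s);P=P[P[:,2]>.125]; c,dd,t=line(P); print('bar',r[0]['conf'],c,np.arctan2(-dd[0],dd[1]),t)
E
```

```text
8.1833 [0.5534 0.1964 0.1112] [-14.1   0.7   9. ]
all 1383 [0.5717 0.2276] yaw -0.076 [-0.015  0.012] [0.5716 0.2259] [0.126 0.145]
top 1194 [0.5722 0.2276] yaw -0.065 [-0.012  0.012] [0.5721 0.2273] [0.14  0.145]
bar 0.67 [0.6183063  0.24416654] -0.04215999 [-0.07887231  0.04652724]
```

View pics/w4.png

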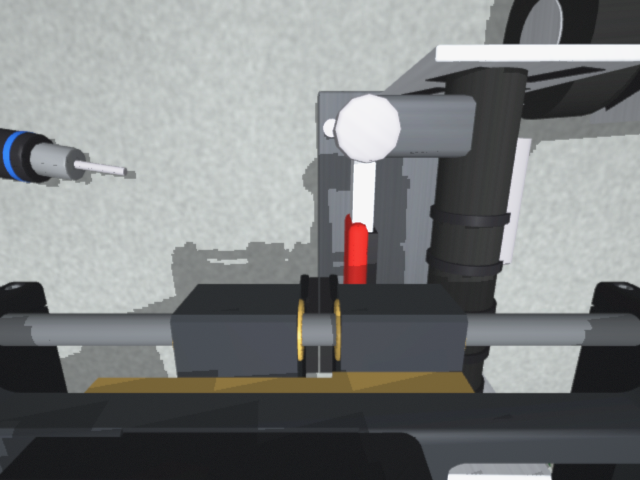

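The blade at (357, 255) is parallel to the bar at (470, 230), and the lever's yaw of -0.07 equals the bar's, so it is at the stop. Now I'll back straight off to let it spring out.

Emit:
move_arm:
  increments:
    - {"xyz":[0,-6,0],"roll":0,"grip":0}
    - {"xyz":[0,-10,0],"roll":0,"grip":0}
    - {"xyz":[0,-10,0],"roll":0,"grip":0}
    - {"xyz":[0,-12,0],"roll":0,"grip":0}
    - {"xyz":[0,-12,0],"roll":0,"grip":0}

```text
time_s: 8.75
position: [0.5108, 0.2005, 0.1118]
tcp_rot: [[0.07, 0.998, 0.003], [0.998, -0.07, -0.0], [-0.0, 0.003, -1.0]]
force: [0.2, -0.2, -0.8]
opening: 0.006
grasp_force: 0.0
```

Emit:
move_arm:
  increments:
    - {"xyz":[0,0,0],"roll":0.12,"grip":0}
    - {"xyz":[0,0,0],"roll":0.12,"grip":0}
    - {"xyz":[0,0,0],"roll":0.1,"grip":0}
    - {"xyz":[0,0,0],"roll":0,"grip":0}
    - {"xyz":[0,0,0],"roll":0,"grip":0}

```text
time_s: 9.17
position: [0.5112, 0.2002, 0.1118]
tcp_rot: [[0.397, 0.918, 0.002], [0.918, -0.397, -0.0], [0.001, 0.002, -1.0]]
force: [0.0, -0.6, 1.0]
opening: 0.001
grasp_force: 0.0
```

```bash
python3 look.py w5
python3 - <<'E'
from h import *
im,d=bot.capture('top')
P=cloud('top',d,redmask(im)); P=P[(np.abs(P[:,0]-.56)<.08)&(np.abs(P[:,1]-.2)<.1)&(P[:,2]>.1)]
c,dd,t=line(P); print(len(P),c,np.arctan2(-dd[0],dd[1]),t,P.min(0),P.max(0))
E
```

```text
9.1667 [0.5112 0.2002 0.1118] [ 0.  -0.6  1. ]
all 2757 [0.5515 0.2255] yaw -0.448 [-0.023  0.019] [0.5508 0.224 ] [0.123 0.145]
top 2037 [0.5513 0.2219] yaw -0.415 [-0.016  0.023] [0.5528 0.2252] [0.14  0.145]Traceback (most recent call last):
  File "<stdin>", line 4, in <module>
  File "h.py", line 11, in line
    vx,vy,x,y=cv2.fitLine(P[:,:2].astype(np.float32),cv2.DIST_HUBER,0,1e-4,1e-4).ravel()
              ~~~~~~~~~~~^^^^^^^^^^^^^^^^^^^^^^^^^^^^^^^^^^^^^^^^^^^^^^^^^^^^^^^
cv2.error: OpenCV(4.12.0) /io/opencv/modules/imgproc/src/linefit.cpp:50: error: (-215:Assertion failed) count > 0 in function 'fitLine2D_wods'
```

The lever is fully out again: its yaw is -0.415, the same as at rest, and there is no contact force. Second push.

Emit:
move_arm:
  increments:
    - {"xyz":[7,0,0],"roll":0,"grip":0}
    - {"xyz":[7,0,0],"roll":0,"grip":0}
    - {"xyz":[0,4,0],"roll":0,"grip":0}
    - {"xyz":[0,3,0],"roll":0,"grip":0}
    - {"xyz":[0,3,0],"roll":0,"grip":0}

```text
time_s: 9.68
position: [0.5252, 0.2094, 0.1115]
tcp_rot: [[0.399, 0.917, 0.0], [0.917, -0.399, -0.0], [0.0, 0.0, -1.0]]
force: [0.1, 0.0, 0.1]
opening: 0.002
grasp_force: 0.0
```

Emit:
move_arm:
  increments:
    - {"xyz":[0,2,0],"roll":0,"grip":0}
    - {"xyz":[0,2,0],"roll":0,"grip":0}
    - {"xyz":[0,0,0],"roll":0,"grip":0}

```text
time_s: 9.93
position: [0.5277, 0.2079, 0.1114]
tcp_rot: [[0.4, 0.916, -0.002], [0.916, -0.4, 0.001], [-0.0, -0.002, -1.0]]
force: [-3.0, 2.5, 1.8]
opening: 0.003
grasp_force: 1.8
```

Emit:
move_arm:
  increments:
    - {"xyz":[-0.4,2.7,0],"roll":-0.035,"grip":0}
    - {"xyz":[-0.4,2.7,0],"roll":-0.035,"grip":0}
    - {"xyz":[-0.4,2.7,0],"roll":-0.035,"grip":0}
    - {"xyz":[-0.4,2.7,0],"roll":-0.035,"grip":0}
    - {"xyz":[0,0,0],"roll":0,"grip":0}

```text
time_s: 10.35
position: [0.5359, 0.2023, 0.1114]
tcp_rot: [[0.267, 0.964, -0.004], [0.964, -0.267, -0.0], [-0.001, -0.004, -1.0]]
force: [-4.2, 2.8, 3.3]
opening: 0.007
grasp_force: 2.8
```

Emit:
move_arm:
  increments:
    - {"xyz":[-0.4,2.7,0],"roll":-0.035,"grip":0}
    - {"xyz":[-0.4,2.7,0],"roll":-0.035,"grip":0}
    - {"xyz":[-0.4,2.7,0],"roll":-0.035,"grip":0}
    - {"xyz":[0,0,0],"roll":0,"grip":0}
    - {"xyz":[0,0,0],"roll":0,"grip":0}

```text
time_s: 10.77
position: [0.5424, 0.1989, 0.1112]
tcp_rot: [[0.166, 0.986, -0.007], [0.986, -0.166, -0.001], [-0.002, -0.006, -1.0]]
force: [-7.6, -0.1, 3.5]
opening: 0.005
grasp_force: 3.6
```

Target is x ≈ 0.5534, about 11 mm more.

Emit:
move_arm:
  increments:
    - {"xyz":[0,2.4,0],"roll":-0.03,"grip":0}
    - {"xyz":[0,2.4,0],"roll":-0.03,"grip":0}
    - {"xyz":[0,2.4,0],"roll":-0.03,"grip":0}
    - {"xyz":[0,0,0],"roll":0,"grip":0}
    - {"xyz":[0,0,0],"roll":0,"grip":0}

```text
time_s: 11.18
position: [0.5483, 0.1967, 0.111]
tcp_rot: [[0.076, 0.997, -0.01], [0.997, -0.076, -0.003], [-0.004, -0.009, -1.0]]
force: [-8.5, -3.7, 5.1]
opening: 0.005
grasp_force: 4.3
```

Emit:
move_arm:
  increments:
    - {"xyz":[0,2,0],"roll":0,"grip":0}
    - {"xyz":[0,1.5,0],"roll":0,"grip":0}
    - {"xyz":[0,0,0],"roll":0,"grip":0}
    - {"xyz":[0,0,0],"roll":0,"grip":0}

```text
time_s: 11.52
position: [0.5512, 0.1962, 0.111]
tcp_rot: [[0.076, 0.997, -0.011], [0.997, -0.076, -0.004], [-0.005, -0.01, -1.0]]
force: [-8.5, -4.0, 6.3]
opening: 0.005
grasp_force: 4.8
```

Emit:
move_arm:
  increments:
    - {"xyz":[0,2,0],"roll":0,"grip":0}
    - {"xyz":[0,1,0],"roll":0,"grip":0}
    - {"xyz":[0,0,0],"roll":0,"grip":0}
    - {"xyz":[0,0,0],"roll":0,"grip":0}

```text
time_s: 11.85
position: [0.5532, 0.1958, 0.111]
tcp_rot: [[0.076, 0.997, -0.013], [0.997, -0.076, -0.004], [-0.005, -0.012, -1.0]]
force: [-11.0, -4.8, 7.4]
opening: 0.004
grasp_force: 5.8
```

Emit:
move_arm:
  increments:
    - {"xyz":[0,1.5,0],"roll":0,"grip":0}
    - {"xyz":[0,0,0],"roll":0,"grip":0}
    - {"xyz":[0,0,0],"roll":0,"grip":0}

```text
time_s: 12.1
position: [0.5532, 0.1958, 0.111]
tcp_rot: [[0.076, 0.997, -0.016], [0.997, -0.076, -0.004], [-0.006, -0.015, -1.0]]
force: [-13.7, -4.6, 8.9]
opening: 0.007
grasp_force: 7.2
```

At the stop again: no movement and 14 N. I'll hold it, confirm, then hand in.

Emit:
move_arm:
  increments:
    - {"xyz":[0,0,0],"roll":0,"grip":0}
    - {"xyz":[0,0,0],"roll":0,"grip":0}
    - {"xyz":[0,0,0],"roll":0,"grip":0}
    - {"xyz":[0,0,0],"roll":0,"grip":0}
    - {"xyz":[0,0,0],"roll":0,"grip":0}

```text
time_s: 12.52
position: [0.5533, 0.1958, 0.111]
tcp_rot: [[0.076, 0.997, -0.016], [0.997, -0.076, -0.005], [-0.006, -0.015, -1.0]]
force: [-12.3, -3.4, 10.8]
opening: 0.008
grasp_force: 7.2
```

```bash
python3 look.py w6
```

```text
12.5167 [0.5533 0.1958 0.111 ] [-12.3  -3.4  10.8]
all 1400 [0.5717 0.2274] yaw -0.072 [-0.015  0.012] [0.5716 0.226 ] [0.127 0.145]
top 1226 [0.5721 0.2274] yaw -0.065 [-0.013  0.012] [0.5721 0.227 ] [0.14  0.145]
```

```bash
python3 -c "
from rig import bot
print(bot.hand_in())"
```

```text
the job is handed in; nothing more can be done
None
```

I pushed the red lever to its stop, let it spring fully out, then pushed it to the stop again and handed in at about 12.5 s, still holding it there with about 13 N and using only the outside of the closed fingers on its outer face.

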